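# Move the charged battery pack from the charger to the filming light

## Task

The filming of the cocktail class is about to start: press the charger's sprung catch so that the battery pack pops loose, slide the pack out of the charger, and slide it, the same way round, into the battery shoe of the filming light until it clicks home behind the light's catch; then let go of it. Feel your way and be gentle: do not ram the pack or lean hard on the charger or the light, and leave the bar things on the table as they stand.

Things in the scene. Friction and masses are not known exactly. Their poses are not given: they have to be found in the camera images.
- pack: The battery pack: dark block of 200 g (+-30 %), 70 mm long (x), 50 mm tall. Its body is 42 mm wide (y) from 10 mm up to the top: grip it across y by its two long sides. The lowest 10 mm is a dovetail foot, 54 mm wide at the bottom narrowing to 42, nose chamfered 3.5 mm. Origin: centre of the underside, z up. +x is its leading end: it sits in the charger, and goes into the light, with its x along theirs.
- pack_nose (a point): Middle of the lower front of the pack, its leading end (35 mm ahead of the origin, 5 mm up): the end deepest in the charger, and the end that goes first into the light.
- charger: The charger, fixed: a low dark block, 118 x 100 mm, with a dovetail slide on top and no LED head. Origin: on the table below the middle of the latched pack; z up, +x points into the slide, whose open mouth looks to -x; the pack leaves along -x. Slide floor at z = 36 mm; rails from x = -35 to +48 mm, 75 mm wide outside (flared mouth: 90 mm, from x = -52 mm), tops 13 mm above the floor.
- charger_home (a point): Where the latched pack's origin lies in the charger (to 1 mm). Pressing the catch lets a plunger shove the pack 11 mm out along -x; there it lies on the tooth, which can no longer latch and lifts its tail a little (up to 3 degrees nose-down): level it again before offering it to the light. Pull it on with a few N; it can be lifted 85 mm or more from here.
- charger_pad (a point): Middle of the top of the press pad of the charger's catch (catch up; the point does not go down with it), a steel tongue 30 mm wide (y) before the mouth. The flat pad runs from x = -49 to -77 mm of the charger, 1 mm below the slide floor. Press it straight down with shut fingers here or a little further out, about 6 mm, 5 to 12 N, to free the pack; the pack's tail comes out to x = -47 mm.
- charger_tooth (a point): Top inner edge of the charger catch's tooth, 5 mm above the slide floor, behind the latched pack's tail. The tooth is 2 mm long, then a ramp falls outwards to the pad.
- charger_catch (a joint): Travel of the charger's catch in m: 0 up (sprung), grows as it is pressed down; frees the pack at about 0.0055, stop at 0.0075; 0.002 to 0.005 while the pack lies on the tooth.
- light: The filming light, fixed: a dark base, 126 x 100 mm, with an empty slide on top like the charger's and, at its back, an upright LED head 150 mm wide, from x = 69 to 94 mm, top at z = 125 mm. Origin: on the table; z up, +x points into the slide, whose mouth looks to -x. Slide floor at z = 44 mm. The slide's shoe is screwed on in slots: it may sit up to 12 mm off nominal along x, which no pose tells; y = 0.
- light_home (a point): Where the pack's origin nominally lies when home in the light (the shoe, with its catch and end stop, sits up to 12 mm either way along x). The catch snaps up behind the pack's tail 1 mm before this, a rigid end stop is met 1 mm after. To be home the pack must be pushed on, slowly, until it clicks or meets the stop: 12 to 20 N.
- light_mouth (a point): Middle of the nominal mouth of the light's slide, on its floor (x = -36 mm, z = 44 mm of the light). Inside, the foot has 1.5 mm of play to each side and 2 mm in height. A flare and a lead-in ramp run out to x = -52 mm and catch a foot up to about 4 mm off sideways; offer it level and about 1 mm above the floor, since a low nose digs in.
- light_tooth (a point): Nominal top inner edge of the light catch's tooth, 5 mm above the slide floor; 2 mm long, then a ramp falls outwards to x = -49 mm, then a flat pad 1 mm below the floor out to x = -77 mm. A pack coming in at floor height meets the ramp at pack x = -81 mm (up to 8 N of push), then slides on the pressed tooth with a few N of drag.
- light_plunger (a point): Nominal face of a damped sprung plunger that the pack's front meets 12 mm before home: 4 N rising to 8 N, so push at 20 mm/s or less. Let go of before the click, the pack is pushed back out up to 11 mm.
- light_catch (a joint): Travel of the light's catch in m: 0 up (sprung; free, or latched behind the pack), 0.002 to 0.005 while the pack lies on the tooth, stop at 0.0075.
- jigger: Bystander: steel hourglass jigger, 85 mm tall, 46 mm across. Origin: centre of its underside.
- glass: Bystander: drinking glass, 100 mm tall, 76 mm across. Origin: centre of its underside.
- bitters: Bystander: small brown glass bottle, 120 mm tall, 44 mm across. Origin: centre of its underside.
- muddler: Bystander: wooden muddler standing upright, 170 mm tall, 36 mm across. Origin: centre of its underside.
- tumbler: Bystander: low glass, 90 mm tall, 72 mm across. Origin: centre of its underside.
There are look-alikes about, which are no part of the job. There is more than one size of the charger; the one meant has the size given above.

How it is judged:
By the outcome, as a careful person would: the job done as asked, in the order asked, and still so for the second after the job is handed in, with the robot touching nothing.
It also fails if it takes over 70 s, if anything falls off the work surface, if the arm or the gripper's body presses on something with over 40 N, if the wrist force passes 120 N, or if a joint passes its speed limit or range.

## Robot

A 6-joint arm with a two-finger parallel gripper is mounted at the origin on the work surface. World frame = base frame: x ahead of the robot, y to its left, z up, the work surface at z = 0. Lengths are in m, angles in rad, forces in N, time in s.
With the tool pointing down it reaches from about 0.35 to 0.925 m from the base axis. Payload 6.4 kg.
Tool frame: the origin (TCP) lies on the front face of the gripper's body, between the roots of the fingers; the fingertips stand arm.nose_length ahead of it and the grasp point (between the pads) lies 78 mm ahead of it (arm.nose_length is the distance from the TCP to the fingertips, in m); z points along the fingers, y is the line along which they close (so a half turn about z gives the same grasp; the last joint's range is limited). The gripper opens to 94 mm and grips with 3 to 60 N. Pads are 16 mm wide; open, the fingers measure 119 mm over their backs; the gripper's body (75 mm by 177 mm) begins 78 mm behind the grasp point.
Start: joints at [1.145, 0.245, 1.558, -0, 1.339, -0.174], TCP at [0.162, 0.63, 0.303] pointing down, gripper open.
Joint ranges: [-3.13, 3.13], [-1.02, 2.26], [0.13, 2.54], [-0.95, 4.09], [0.21, 2.88], [-2.74, 2.74]. Speed limits (rad/s): [2.57, 2.57, 3.14, 3.14, 3.14, 3.14].

## Interface

Orientations are given as a rotation vector (axis times angle).
In Python, from workcell import arm gives the robot as it stands. The module is installed in compiled form; this text tells all that it offers.
- The arm moves only by the shell command python3 -m pendant 'ROWS' [OPENING]. ROWS is text: rows parted by semicolons, each of 4 numbers parted by spaces: the shift along the tool's x, y, z scaled (see below), then the turn about the tool's z scaled (see below). In form: x y z yaw; .... A call has 1 to 20 rows; each row is the pose to reach, as a shift and turn from the pose commanded when the call began, along the tool's axes at that moment; what a row does not reach only later rows make up. The controller multiplies each number of a shift by 400 mm and each number of a turn by 45 degrees. A row lasts 1/8 s, in which the tool goes at most 62.5 mm and 10.7 degrees, less where a joint would pass 70% of its speed; a pose out of reach is approached as far as the arm can. A call with a number of a shift or a turn outside -1 to 1 is refused whole. A call with a gripper value outside its range is refused whole. OPENING is the opening, from -1 (shut) to 1 (fully open), set as the call begins (- or left out, the last holds). The fingers move at their own pace and stop on an object; the grip force is fixed at half the most. Time passes only in rows, so rows that repeat a pose let the fingers close. It gives the time, the measured TCP pose, the force, the opening and the grip force at its end, in the units of the state.
- arm.read_state(): the state, without advancing time (a new reading comes with each control period).
- arm.camera(name): name is "scene" or "top" or "wrist"; returns a dict with "frame" (384x512x3 uint8, red, green, blue), "camera_matrix" (3x3 intrinsics, pixels), "k1" (the pictures are not rectified: a ray, as slopes to the right and down, at radius r is drawn at 1 + k1 r^2 times it, then the intrinsics apply), "R" (3x3) and "t" (3): a world point X has camera coordinates R X + t. Camera axes: x right, y down, z forward; pixel columns grow to the right and rows downward; lengths in m; the calibration is good to about 2 mm. A picture is of the moment at which its call begins. There is no depth.
- arm.close_job(): hands the job in; it is judged then, once.
The state is a dict: "t": time; "joint_positions": joint angles; "dq": joint speeds; "effort": joint torques, N m; "eef_pos": TCP position; "tcp_rot": TCP orientation; "wrist_force": force on the tool from outside, world axes, zero at the start; "wrist_torque": the same for the moment, N m; "width": opening from 0.0 (shut) to 1.0 (fully open); "grasp_force": force on a finger pad.
Only numpy, scipy, OpenCV 4.12 (cv2) and the standard library are available. Lean on these libraries where they do the work, as an engineer would, in place of code of your own. Each camera call takes 0.05 s, during which the arm holds its last target. There are 200 camera calls.

## Working session

There is one attempt and no reset: what is moved stays moved. The work goes in short steps, Python scripts to look and compute and a shell command to move; the robot and the scene stay as the last step left them, time stands still between calls to the robot, and variables do not carry over. Pictures are saved under pics/ and viewed, at most 10 in all, crops included, and the job is handed in when it is done.

```bash
mkdir -p pics
cat > h.py <<'E'
import numpy as np, cv2
from workcell import arm
def snap(n,f=None):
    c=arm.camera(n); cv2.imwrite(f or f'pics/{n}.png',c['frame'][:,:,::-1]); np.savez(f'{n}.npz',**{k:c[k] for k in('frame','camera_matrix','k1','R','t')}); return c
def load(n): return np.load(f'{n}.npz')
def proj(c,X):
    X=np.atleast_2d(X); p=X@c['R'].T+c['t']; s=p[:,:2]/p[:,2:]; r2=(s**2).sum(1,keepdims=True); s=s*(1+float(c['k1'])*r2)
    return s@c['camera_matrix'][:2,:2].T+c['camera_matrix'][:2,2]
def unproj(c,uv,z):
    K=c['camera_matrix']; d=np.array([float(c['k1']),0,0,0,0])
    s=cv2.undistortPoints(np.array(uv,float).reshape(-1,1,2),K,d)[:,0]
    # refine for the given model
    s0=(np.array(uv,float).reshape(-1,2)-K[:2,2])/np.array([K[0,0],K[1,1]])
    s=s0.copy()
    for _ in range(50): s=s0/(1+float(c['k1'])*(s**2).sum(1,keepdims=True))
    d=np.c_[s,np.ones(len(s))]@c['R']; o=-c['R'].T@c['t']
    return o+d*((z-o[2])/d[:,2])[:,None]
E
python3 - <<'E'
from h import *
for n in('top','scene'):
    c=snap(n,f'pics/{n}0.png'); print(n,c['camera_matrix'].tolist(),c['k1'],(-c['R'].T@c['t']).round(3),c['R'].round(2).tolist())
s=arm.read_state(); print(s['eef_pos'],s['tcp_rot'],s['width'],s['wrist_force'],arm.nose_length)
E
```

```text
top [[360.6242697457763, 0.0, 252.19263428920343], [0.0, 360.6242697457763, 193.48873758493107], [0.0, 0.0, 1.0]] -0.11379672088613349 [ 0.4   -0.015  1.061] [[-0.01, -1.0, 0.02], [-0.99, 0.01, -0.11], [0.11, -0.02, -0.99]]
scene [[462.13808836941604, 0.0, 254.4818411862816], [0.0, 462.13808836941604, 193.80665168974056], [0.0, 0.0, 1.0]] -0.14075776471211282 [1.189 0.353 1.267] [[-0.47, 0.88, -0.01], [0.75, 0.39, -0.53], [-0.46, -0.26, -0.85]]
[0.16177438 0.62916371 0.30167346] [-3.94421274e-01 -3.11621124e+00  2.57320378e-03] 0.9991926749332325 [ 0.15694416 -0.38646481  0.38877422] 0.0972
```

View pics/top0.png

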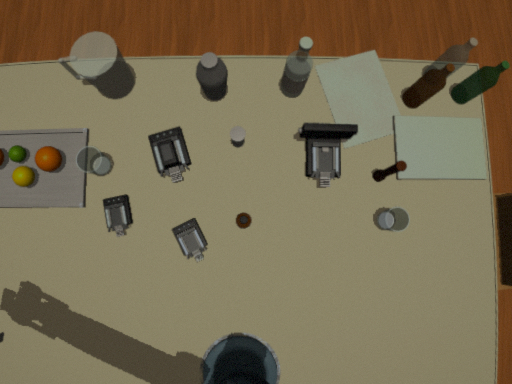

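View pics/scene0.png

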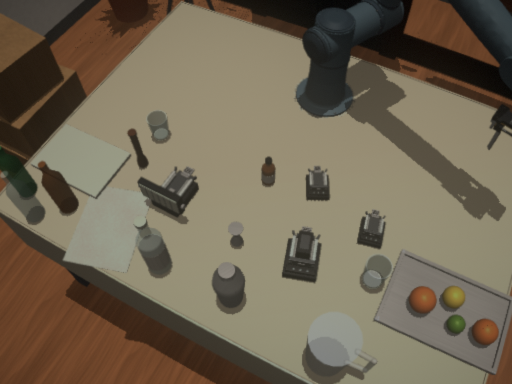

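Run:
```python
from h import *
c=load('top'); f=c['frame'][:,:,::-1]
a=cv2.resize(f[115:255,95:215],None,fx=4,fy=4,interpolation=cv2.INTER_CUBIC)[:560]
b=cv2.resize(f[115:195,295:365],None,fx=5,fy=5,interpolation=cv2.INTER_CUBIC)
o=np.zeros((560,a.shape[1]+300,3),np.uint8); o[:,:480]=a; b=cv2.resize(f[115:195,295:361],(300,364),interpolation=cv2.INTER_CUBIC); o[:364,480:780]=b
o=np.clip(o.astype(float)*1.6,0,255).astype(np.uint8)
cv2.imwrite('pics/crop1.png',o)
```

```text
(no output)
```

View pics/crop1.png

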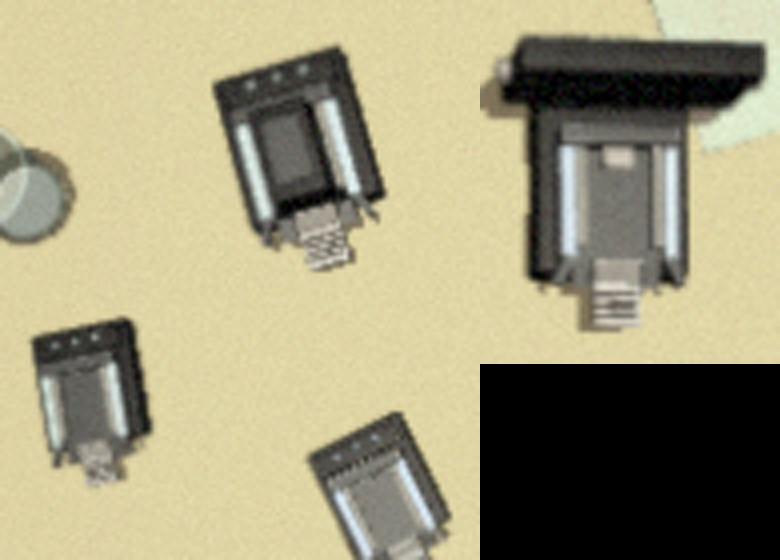

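Run:
```python
from h import *
c=load('top')
q=lambda L:[(95+u/4,115+v/4) for u,v in L]
q2=lambda L:[(295+(u-480)/4.545,115+v/4.55) for u,v in L]
def show(n,L,z): print(n,unproj(c,L,z).round(4).tolist())
show('pads',q([(310,272),(352,262)]),.035)
show('rails',q([(240,125),(265,222),(325,100),(357,193)]),.049)
show('pack',q([(258,110),(305,98),(328,185),(283,200)]),.086)
show('Lpad',q2([(595,328),(638,325)]),.043)
show('Lrails',q2([(567,145),(570,255),(670,145),(678,255)]),.057)
show('Lhead',q2([(522,40),(765,45)]),.125)
show('byst(bitters,jigger)',[(243,219),(237,133),(386,219),(376,176),(102,163)],.0)
```

```text
pads [[0.5438, 0.188, 0.035], [0.5509, 0.1578, 0.035]]
rails [[0.649, 0.2381, 0.049], [0.578, 0.2182, 0.049], [0.6668, 0.177, 0.049], [0.5985, 0.1526, 0.049]]
pack [[0.6504, 0.2166, 0.086], [0.6586, 0.1839, 0.086], [0.597, 0.1666, 0.086], [0.5868, 0.1976, 0.086]]
Lpad [[0.5288, -0.2364, 0.043], [0.5306, -0.2641, 0.043]]
Lrails [[0.6434, -0.2192, 0.057], [0.5731, -0.2189, 0.057], [0.6437, -0.2854, 0.057], [0.573, -0.2877, 0.057]]
Lhead [[0.6907, -0.1805, 0.125], [0.689, -0.328, 0.125]]
byst(bitters,jigger) [[0.4408, -0.014, 0.0], [0.7003, 0.0028, 0.0], [0.4365, -0.4446, 0.0], [0.5676, -0.4193, 0.0], [0.6113, 0.4119, 0.0]]
```

```bash
cat >> h.py <<'E'
from scipy.spatial.transform import Rotation as Ro
def go(pos,yaw=None):
    """rows to reach TCP pos (world), tool y-axis at world angle yaw(deg, mod 180)"""
    s=arm.read_state(); R=Ro.from_rotvec(s['tcp_rot']).as_matrix()
    d=R.T@(np.array(pos)-s['eef_pos']); y=np.degrees(np.arctan2(R[1,1],R[0,1]))
    t=0 if yaw is None else -((yaw-y+90)%180-90)
    print('pos',s['eef_pos'].round(4),'ang',round(y,2),'tiltz',R[:,2].round(4),'F',s['wrist_force'].round(1),'w',round(s['width'],3),'t',round(s['t'],2),'\nrow',(d/.4).round(4),round(t/45,4),'dist',np.linalg.norm(d).round(4),'deg',round(t,1)); return d/.4
E
python3 - <<'E'
from h import *
c=arm.camera('wrist'); s=arm.read_state(); R=Ro.from_rotvec(s['tcp_rot']).as_matrix()
o=-c['R'].T@c['t']; print('cam in tool',R.T@(o-s['eef_pos']),(c['R']@R).round(3).tolist(),c['camera_matrix'][0,0])
go([.56,.178,.36],107.5)
E
```

```text
cam in tool [ 0.07973994 -0.00012133 -0.08301222] [[-0.0, 1.0, 0.0], [-0.962, -0.0, -0.273], [-0.273, -0.001, 0.962]] 284.0956214336645
pos [0.1618 0.6292 0.3018] ang 75.58 tiltz [-6.0e-04 -1.3e-03 -1.0e+00] F [ 0.   0.3 -0.1] w 1.0 t 0.15 
row [-1.2451 -0.8447 -0.1445] -0.7094 dist 0.6046 deg -31.9
```

```bash
python3 -m pendant '-0.75 -0.5 -0.09 -0.42;-0.75 -0.5 -0.09 -0.42;-0.75 -0.5 -0.09 -0.42;-0.75 -0.5 -0.09 -0.42;-0.75 -0.5 -0.09 -0.42;-0.75 -0.5 -0.09 -0.42' -1; python3 -c "
from h import *
go([.59,.187,.36],107.5)"
```

```text
t: 0.9
eef_pos: [0.4038, 0.3592, 0.3388]
tcp_rot: [-0.121, 3.139, 0.0]
wrist_force: [0.7, 1.0, 0.0]
width: 0.399
grasp_force: 0.0
pos [0.4038 0.3592 0.3388] ang 94.42 tiltz [ 2.e-04  0.e+00 -1.e+00] F [0.7 1.  0. ] w 0.399 t 0.9 
row [-0.431 -0.465 -0.053] -0.2906 dist 0.2545 deg -13.1
```

```bash
python3 -m pendant '-0.43 -0.465 -0.05 -0.29;-0.43 -0.465 -0.05 -0.29;-0.43 -0.465 -0.05 -0.29;-0.43 -0.465 -0.05 -0.29;-0.43 -0.465 -0.05 -0.29;-0.43 -0.465 -0.05 -0.29' -1; python3 -c "
from h import *
go([.59,.187,.36],107.5)
c=snap('wrist','pics/w1.png'); f=c['frame'][:,:,::-1]
cv2.imwrite('pics/w1b.png',cv2.resize(np.clip(f*1.7,0,255).astype(np.uint8),(768,576),interpolation=cv2.INTER_CUBIC))"
```

```text
t: 1.65
eef_pos: [0.5885, 0.189, 0.3581]
tcp_rot: [0.477, -3.104, -0.001]
wrist_force: [0.3, 0.9, -0.5]
width: 0.007
grasp_force: 0.0
pos [0.5885 0.189  0.3581] ang 107.48 tiltz [-1.2e-03  2.0e-04 -1.0e+00] F [ 0.3  0.9 -0.5] w 0.007 t 1.65 
row [-0.0021 -0.0058 -0.0048] -0.0005 dist 0.0031 deg -0.0
```

View pics/w1b.png

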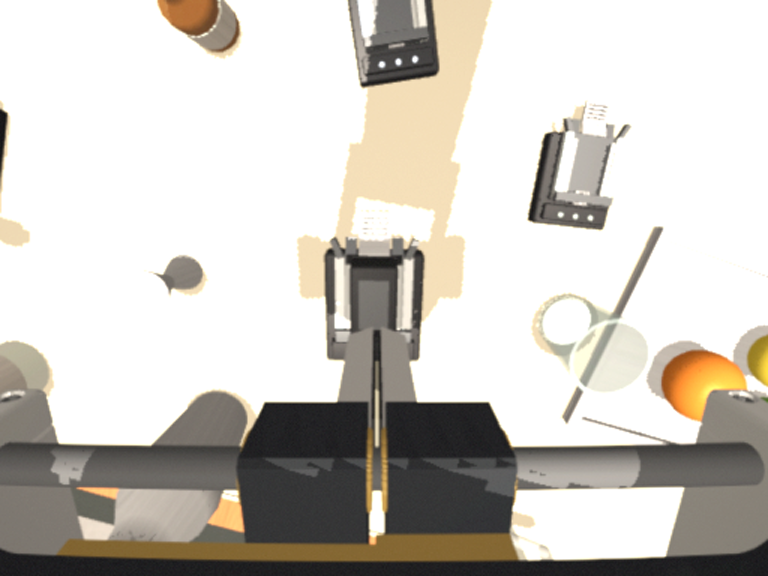

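Run:
```python
from h import *
c=load('wrist'); f=c['frame'][125:245,200:300,::-1]
g=cv2.resize(f,None,fx=5,fy=5,interpolation=cv2.INTER_CUBIC); g2=np.clip(g*1.0,0,255).astype(np.uint8)
def draw(img,th,o):
    ct,st=np.cos(th),np.sin(th); 
    def P(L,col):
        L=np.array(L,float); W=np.c_[o[0]+ct*L[:,0]-st*L[:,1],o[1]+st*L[:,0]+ct*L[:,1],L[:,2]]
        p=((proj(c,W)-[200,125]+.5)*5).astype(np.int32); cv2.polylines(img,[p],True,col,1)
    P([(-.035,-.021,.086),(.035,-.021,.086),(.035,.021,.086),(-.035,.021,.086)],(0,0,255))
    P([(-.077,-.015,.035),(-.049,-.015,.035),(-.049,.015,.035),(-.077,.015,.035)],(0,255,0))
    P([(-.035,-.0375,.049),(.048,-.0375,.049),(.048,.0375,.049),(-.035,.0375,.049)],(255,0,0))
g3=g.copy(); draw(g3,np.radians(17.3),(.621,.196))
cv2.imwrite('pics/w1c.png',cv2.resize(np.hstack([g[:,90:470],g3[:,90:470]]),(760,600)))
```

```text
(no output)
```

View pics/w1c.png

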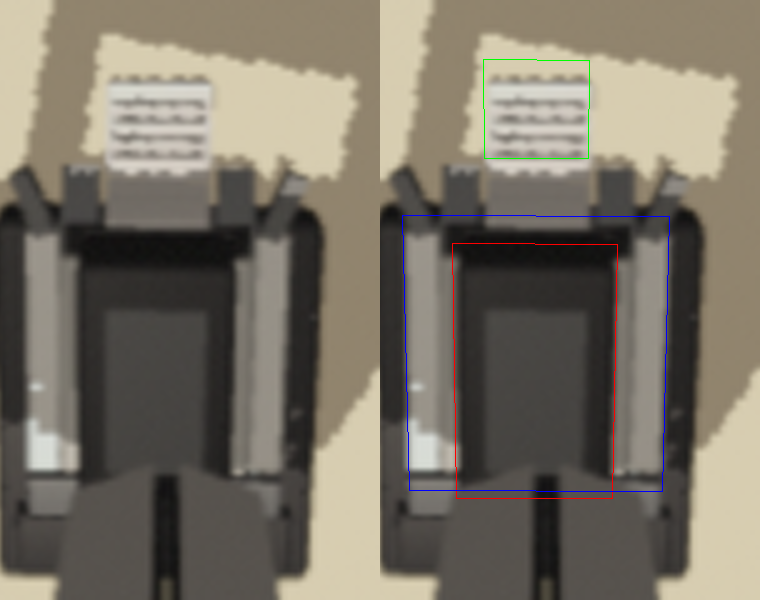

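```bash
cat >> h.py <<'E'
from scipy.optimize import least_squares
def fit(c,L,uv,x0):
    L=np.array(L); uv=np.array(uv,float)
    def W(p): ct,st=np.cos(p[2]),np.sin(p[2]); return np.c_[p[0]+ct*L[:,0]-st*L[:,1],p[1]+st*L[:,0]+ct*L[:,1],L[:,2]]
    r=least_squares(lambda p:(proj(c,W(p))-uv).ravel(),x0,x_scale=[.1,.1,.1]); print(r.x[:2].round(4),np.degrees(r.x[2]).round(2),'res px',r.fun.reshape(-1,2).round(1).tolist()); return r.x
E
python3 - <<'E'
from h import *
c=load('wrist')
L=[(-.077,-.015,.035),(-.077,.015,.035),(-.035,-.0375,.049),(-.035,.0375,.049),(.048,-.0375,.049),(.048,.0375,.049),(-.035,-.021,.086),(-.035,.021,.086)]
uv=[(107,79),(210,79),(26,235),(288,235),(25,515),(282,515),(78,264),(236,264)]
uv=[(200+(u+90)/5-.5,125+v/5-.5) for u,v in uv]
p=fit(c,L,uv,[.62,.196,.3])
ct,st=np.cos(p[2]),np.sin(p[2])
print('pad',p[:2]-.062*np.array([ct,st]))
# press pose: shut fingertips above pad
for xx in (-.064,-.068):
    q=p[:2]+xx*np.array([ct,st]); go([*q,.035+.0972+.008],90+np.degrees(p[2]))
E
```

```text
[0.6266 0.1978] 16.93 res px [[-0.3, 0.2], [0.3, 0.4], [-0.4, -0.0], [0.4, 0.5], [0.8, -1.4], [-0.3, -0.9], [-0.7, 0.3], [0.4, 0.6]]
pad [0.56725028 0.17973736]
pos [0.5879 0.1897 0.3581] ang 107.55 tiltz [-1.3e-03  2.0e-04 -1.0e+00] F [-0.4 -0.2 -0.5] w 0.002 t 1.7 
row [ 0.0612 -0.0084  0.5449] 0.0138 dist 0.2194 deg 0.6
pos [0.5879 0.1897 0.3581] ang 107.55 tiltz [-1.3e-03  2.0e-04 -1.0e+00] F [-0.4 -0.2 -0.5] w 0.002 t 1.7 
row [ 0.0712 -0.0083  0.5449] 0.0138 dist 0.2198 deg 0.6
```

```bash
python3 -m pendant '0.066 -0.008 0.1 0.014;0.066 -0.008 0.25 0.014;0.066 -0.008 0.4 0.014;0.066 -0.008 0.5 0.014;0.066 -0.008 0.54 0.014;0.066 -0.008 0.54 0.014' -1; python3 -c "
from h import *
o=np.array([.6266,.1978]);a=np.radians(16.93)
go([*(o-.066*np.array([np.cos(a),np.sin(a)])),.035+.0972],106.93)"
```

```text
t: 2.45
eef_pos: [0.5638, 0.1789, 0.1425]
tcp_rot: [0.463, -3.106, -0.0]
wrist_force: [-1.0, -0.6, -0.3]
width: 0.002
grasp_force: 0.0
pos [0.5638 0.1789 0.1425] ang 106.97 tiltz [-0.0011 -0.     -1.    ] F [-1.  -0.6 -0.3] w 0.002 t 2.45 
row [ 0.0009 -0.0006  0.0258] 0.0009 dist 0.0103 deg 0.0
```

```bash
python3 -m pendant '0 0 0.01 0;0 0 0.02 0;0 0 0.025 0;0 0 0.03 0;0 0 0.033 0;0 0 0.033 0'
```

```text
t: 3.2
eef_pos: [0.5648, 0.1781, 0.1306]
tcp_rot: [-0.461, 3.107, -0.0]
wrist_force: [-3.2, -0.5, 6.2]
width: 0.006
grasp_force: 3.1
```

```bash
python3 -m pendant '0 0 0.003 0;0 0 0.006 0;0 0 0.006 0;0 0 0.006 0'
```

```text
t: 3.7
eef_pos: [0.5649, 0.1781, 0.1283]
tcp_rot: [-0.461, 3.107, -0.0]
wrist_force: [-2.0, 0.5, 6.7]
width: 0.008
grasp_force: 3.2
```

```bash
python3 -m pendant '0 0 0.003 0;0 0 0.006 0;0 0 0.006 0;0 0 0.006 0;0 0 0.006 0'; python3 -c "
from h import *
snap('wrist')
c=load('wrist');print(proj(c,[.6266-.035*.9567,.1978-.035*.291,.086]),proj(c,[.6266-.046*.9567,.1978-.046*.291,.086]))"
```

```text
t: 4.32
eef_pos: [0.5648, 0.1781, 0.1255]
tcp_rot: [-0.461, 3.107, -0.0]
wrist_force: [-2.1, -0.2, 5.8]
width: 0.006
grasp_force: 2.6
[[252.71967664 327.24561765]] [[252.75045449 309.77527092]]
```

```bash
python3 -m pendant '0 0 -0.1 0;0.0 0 -0.25 0;-0.05 0 -0.4 0;-0.05 0 -0.45 0;-0.05 0 -0.45 0' 0.5; python3 -c "
from h import *
c=snap('wrist','pics/w2.png');go([.58,.187,.3])
x=proj(c,[.6266,.1978,.05])[0];print(x);x0,y0=(x-[50,60]).astype(int).clip(0);print(x0,y0)
g=cv2.resize(c['frame'][y0:y0+100,x0:x0+100,::-1],None,fx=5.5,fy=5.5,interpolation=cv2.INTER_CUBIC);cv2.imwrite('pics/w2c.png',g)"
```

```text
t: 5.0
eef_pos: [0.5838, 0.1839, 0.3054]
tcp_rot: [-0.461, 3.105, -0.0]
wrist_force: [0.0, 0.4, 0.8]
width: 0.502
grasp_force: 0.0
pos [0.5829 0.1837 0.3031] ang 106.89 tiltz [-2.e-03 -3.e-04 -1.e+00] F [ 0.2 -0.4 -0.8] w 0.543 t 5.05 
row [0.0045 0.0099 0.0077] 0.0 dist 0.0053 deg 0
[251.70797029 211.70481835]
201 151
```

View pics/w2c.png

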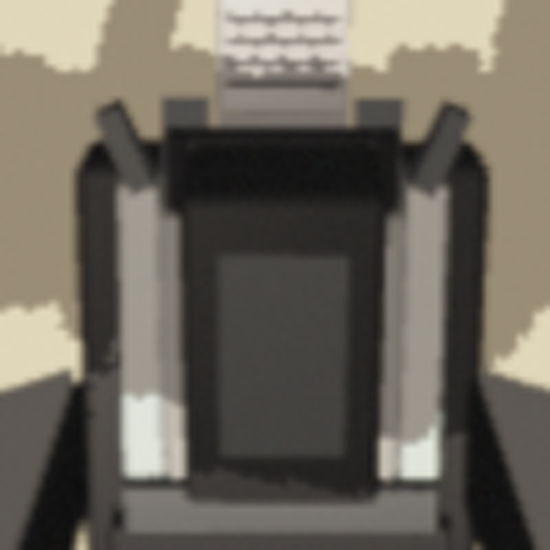

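Run:
```python
from h import *
c=load('wrist'); f=lambda L:[(201+u/5.5-.5,151+v/5.5-.5) for u,v in L]
L=[(-.035,-.021,.087),(-.035,.021,.087),(.035,-.021,.086),(.035,.021,.086)]
p=fit(c,L,f([(185,203),(383,203),(188,497),(378,497)]),[.615,.195,.3])
L=[(-.035,-.0375,.049),(-.035,.0375,.049),(.048,-.0375,.049),(.048,.0375,.049)]
r=fit(c,L,f([(115,188),(450,188),(122,530),(440,530)]),[.62,.196,.3])
a=np.radians(16.93);d=(p[:2]-[.6266,.1978]);print('out along x',d@[np.cos(a),np.sin(a)],d@[-np.sin(a),np.cos(a)])
q=np.array([.6266,.1978])-.011*np.array([np.cos(a),np.sin(a)]); print(q)
go([*q,.036+.115],106.93)
```

```text
[0.6177 0.1954] 16.81 res px [[-1.1, -1.9], [1.1, -1.9], [-0.7, 2.2], [0.7, 2.2]]
[0.6272 0.198 ] 16.78 res px [[0.1, 0.6], [-0.2, 0.7], [0.5, -0.8], [-0.4, -0.7]]
out along x -0.00924396123903328 0.0002937904675867994
[0.61607673 0.19459677]
pos [0.5829 0.1837 0.3031] ang 106.89 tiltz [-2.e-03 -3.e-04 -1.e+00] F [ 0.2 -0.4 -0.8] w 0.543 t 5.05 
row [-0.0881  0.0017  0.3801] -0.0009 dist 0.1561 deg -0.0
```

```bash
python3 -m pendant '-0.088 0.002 0.05 0;-0.088 0.002 0.15 0;-0.088 0.002 0.25 0;-0.088 0.002 0.34 0;-0.088 0.002 0.375 0;-0.088 0.002 0.375 0;-0.088 0.002 0.375 0' 0.5; python3 -c "
from h import *
go([.6163,.1948,.151],106.9)"
```

```text
t: 5.92
eef_pos: [0.6177, 0.195, 0.1559]
tcp_rot: [-0.461, 3.105, -0.0]
wrist_force: [1.0, 0.6, 0.5]
width: 0.748
grasp_force: 0.0
pos [0.6177 0.195  0.1559] ang 106.9 tiltz [ 2.e-03  3.e-04 -1.e+00] F [1.  0.6 0.5] w 0.748 t 5.92 
row [0.0034 0.0006 0.0124] -0.0001 dist 0.0051 deg -0.0
```

```bash
python3 -m pendant '0.003 0 0.01 0;0.003 0 0.01 0;0.003 0 0.01 0' 0.5 && python3 -m pendant '0 0 0 0;0 0 0 0;0 0 0 0;0 0 0 0;0 0 0 0;0 0 0 0' -1
```

```text
t: 6.3
eef_pos: [0.616, 0.1945, 0.1511]
tcp_rot: [-0.461, 3.107, -0.0]
wrist_force: [-0.5, -0.4, 0.6]
width: 0.748
grasp_force: 0.0
t: 7.05
eef_pos: [0.6158, 0.1947, 0.1506]
tcp_rot: [0.461, -3.107, -0.001]
wrist_force: [-1.5, 0.7, 0.1]
width: 0.445
grasp_force: 30.0
```

```bash
python3 -m pendant '0.01 0 0 0;0.025 0 0 0;0.045 0 0 0;0.065 0 0 0;0.065 0 0 0'
```

```text
t: 7.68
eef_pos: [0.5908, 0.1868, 0.1511]
tcp_rot: [-0.462, 3.107, -0.0]
wrist_force: [0.9, 1.5, 1.1]
width: 0.446
grasp_force: 30.0
```

Free motion; pull on and lift.

```bash
python3 -m pendant '0.025 0 0 0;0.05 0 0 0;0.08 0 0 0;0.11 0 0 0;0.14 0 0 0;0.16 0 0 0;0.16 0 0 0' && python3 -m pendant '0 0 -0.01 0;0 0 -0.04 0;0 0 -0.09 0;0 0 -0.15 0;0 0 -0.2 0;0 0 -0.2 0'; python3 -c "
from h import *
go([.5,.09,.22],90)
c=snap('scene')
x=proj(c,[.53,.17,.1])[0];print(x);x0,y0=(x-[50,50]).astype(int).clip(0);print(x0,y0)
g=cv2.resize(c['frame'][y0:y0+100,x0:x0+120,::-1],None,fx=5,fy=5,interpolation=cv2.INTER_CUBIC);cv2.imwrite('pics/s2c.png',g)"
```

```text
t: 8.55
eef_pos: [0.5285, 0.1681, 0.1499]
tcp_rot: [0.461, -3.105, 0.0]
wrist_force: [0.4, 0.8, -2.8]
width: 0.449
grasp_force: 30.0
t: 9.3
eef_pos: [0.5311, 0.1686, 0.2333]
tcp_rot: [-0.461, 3.102, -0.0]
wrist_force: [0.5, 0.2, -3.1]
width: 0.446
grasp_force: 30.0
pos [0.5311 0.1686 0.2333] ang 106.9 tiltz [ 5.1e-03  5.0e-04 -1.0e+00] F [ 0.5  0.2 -3.1] w 0.446 t 9.3 
row [ 0.1317 -0.1653  0.0328] 0.3756 dist 0.0855 deg 16.9
[309.89499056 209.87887248]
259 159
```

View pics/s2c.png

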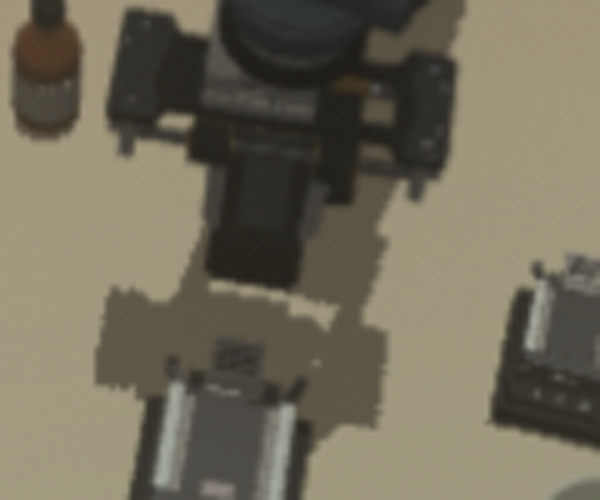

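```bash
python3 -m pendant '0.034 -0.275 0 0.376;0.034 -0.275 0 0.376;0.034 -0.275 0.1 0.376;0.034 -0.275 0.2 0.376;0.034 -0.275 0.26 0.376;0.034 -0.275 0.28 0.376;0.034 -0.275 0.28 0.376'; python3 -c "
from h import *
go([.55,.06,.116],90)"
```

```text
t: 10.22
eef_pos: [0.5485, 0.0592, 0.1182]
tcp_rot: [-0.001, -3.141, -0.0]
wrist_force: [-0.1, -0.6, -2.6]
width: 0.446
grasp_force: 30.0
pos [0.5485 0.0592 0.1182] ang 89.98 tiltz [-1.1e-03  1.0e-04 -1.0e+00] F [-0.1 -0.6 -2.6] w 0.446 t 10.22 
row [-0.0038  0.002   0.0056] -0.0005 dist 0.0028 deg -0.0
```

```bash
python3 -m pendant '0 0 0.002 0;0 0 0.004 0;0 0 0.005 0;0 0 0.005 0'
```

```text
t: 10.72
eef_pos: [0.5488, 0.0592, 0.1169]
tcp_rot: [0.001, 3.141, -0.0]
wrist_force: [-0.2, 0.9, -2.3]
width: 0.445
grasp_force: 30.0
```

```bash
python3 -m pendant '0 0 0.002 0;0 0 0.004 0;0 0 0.004 0'
```

```text
t: 11.1
eef_pos: [0.5486, 0.0592, 0.1149]
tcp_rot: [-0.001, -3.141, -0.0]
wrist_force: [0.5, -0.3, -2.4]
width: 0.441
grasp_force: 30.0
```

```bash
python3 -m pendant '0 0 0.002 0;0 0 0.004 0;0 0 0.004 0'
```

```text
t: 11.48
eef_pos: [0.5489, 0.0592, 0.1146]
tcp_rot: [-0.0, -3.141, 0.0]
wrist_force: [-3.9, 0.4, 8.0]
width: 0.444
grasp_force: 30.0
```

```bash
python3 -m pendant '0 0 0.002 0;0 0 0.004 0;0 0 0.004 0'
```

```text
t: 11.85
eef_pos: [0.549, 0.0592, 0.1145]
tcp_rot: [0.0, -3.14, 0.0]
wrist_force: [-11.0, -0.0, 19.3]
width: 0.448
grasp_force: 30.0
```

```bash
python3 -m pendant '0 0 -0.002 0;0 0 -0.004 0;0 0 -0.004 0;0 0 -0.004 0' 0.2 && python3 -m pendant '0 0 0 0;0 0 0 0;0 0 0 0;0 0 0 0;0 0 0 0' -1 && python3 -m pendant '0 0 -0.02 0;0 0 -0.1 0;0 0 -0.25 0;0 0 -0.35 0;0 0 -0.35 0'; python3 -c "
from h import *
go([.52,-.252,.30],90)"
```

```text
t: 12.35
eef_pos: [0.5486, 0.0591, 0.1133]
tcp_rot: [-0.001, -3.141, -0.0]
wrist_force: [-0.3, 0.6, -0.2]
width: 0.6
grasp_force: 0.0
t: 12.98
eef_pos: [0.5487, 0.0591, 0.1134]
tcp_rot: [-0.001, -3.142, 0.0]
wrist_force: [0.1, -0.5, -0.3]
width: 0.443
grasp_force: 30.0
t: 13.6
eef_pos: [0.5504, 0.059, 0.2576]
tcp_rot: [0.001, 3.134, -0.001]
wrist_force: [-0.1, 0.2, -3.5]
width: 0.444
grasp_force: 30.0
pos [0.5504 0.059  0.2576] ang 89.98 tiltz [ 8.e-03 -8.e-04 -1.e+00] F [-0.1  0.2 -3.5] w 0.444 t 13.6 
row [ 0.0748 -0.7777 -0.106 ] -0.0004 dist 0.3154 deg -0.0
```

```bash
python3 -m pendant '0.1 -0.778 -0.17 0;0.1 -0.778 -0.17 0;0.1 -0.778 -0.17 0;0.1 -0.778 -0.17 0;0.1 -0.778 -0.17 0;0.1 -0.778 -0.17 0;0.1 -0.778 -0.17 0;0.1 -0.778 -0.17 0'; python3 -c "
from h import *
go([.51,-.252,.325],90)
c=snap('wrist','pics/w3.png')
x=proj(c,[.606-.04,-.252,.05])[0];print(x);x0,y0=(x-[60,60]).astype(int).clip(0);print(x0,y0)
g=cv2.resize(c['frame'][y0:y0+120,x0:x0+120,::-1],None,fx=5,fy=5,interpolation=cv2.INTER_CUBIC);cv2.imwrite('pics/w3c.png',g)"
```

```text
t: 14.6
eef_pos: [0.5084, -0.2504, 0.3198]
tcp_rot: [0.002, -3.139, -0.003]
wrist_force: [0.1, 0.0, -2.6]
width: 0.445
grasp_force: 30.0
pos [ 0.5084 -0.2504  0.3198] ang 90.06 tiltz [-0.0021  0.002  -1.    ] F [ 0.1  0.  -2.6] w 0.445 t 14.6 
row [-0.004 -0.004 -0.013] 0.0014 dist 0.0057 deg 0.1
[249.27953268 217.64019575]
189 157
```

View pics/w3c.png

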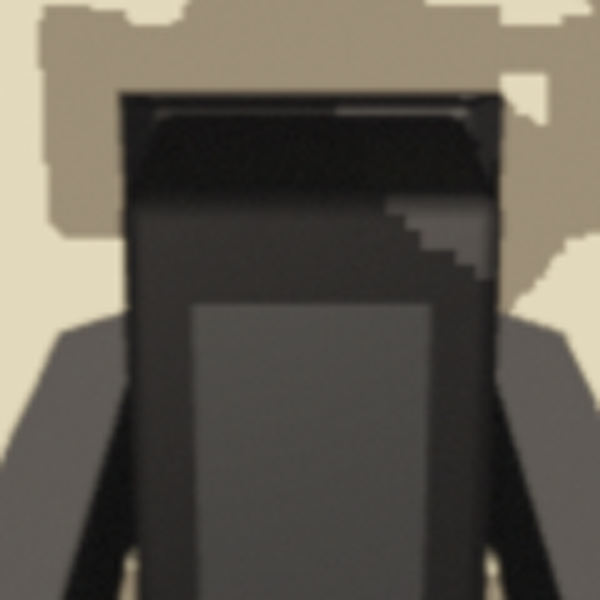

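```bash
python3 -m pendant '0 0.33 0 0;0 0.33 0 0;0 0.33 0 0;0 0.33 0 0'; python3 -c "
from h import *
go([.51,-.252,.325],90)
c=snap('wrist','pics/w3.png')
x=proj(c,[.606,-.252,.05])[0];print(x);x0,y0=(x-[50,70]).astype(int).clip(0);print(x0,y0)
g=cv2.resize(c['frame'][y0:y0+120,x0:x0+120,::-1],None,fx=5,fy=5,interpolation=cv2.INTER_CUBIC);cv2.imwrite('pics/w4c.png',g)"
```

```text
t: 15.15
eef_pos: [0.5086, -0.119, 0.3213]
tcp_rot: [0.003, -3.141, 0.001]
wrist_force: [-0.2, -0.4, -2.4]
width: 0.448
grasp_force: 30.0
pos [ 0.5086 -0.119   0.3213] ang 90.12 tiltz [-1.e-04 -4.e-04 -1.e+00] F [-0.2 -0.4 -2.4] w 0.448 t 15.15 
row [-0.0028 -0.3326 -0.009 ] 0.0026 dist 0.1331 deg 0.1
[154.36932231 243.48512779]
104 173
```

View pics/w4c.png

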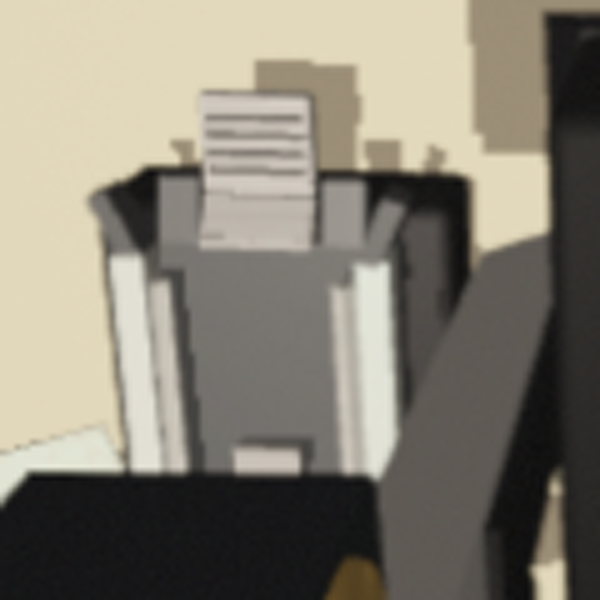

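Run:
```python
from h import *
c=load('wrist'); 
L=np.array([(-.077,-.015,.043),(-.077,.015,.043),(-.049,-.015,.043),(-.049,.015,.043),(-.035,-.0375,.057),(-.035,.0375,.057),(.02,-.0375,.057),(.02,.0375,.057)])
uv=np.array([(198,92),(312,95),(200,187),(315,192),(108,255),(388,263),(130,470),(399,440)])/5+[104-.5,173-.5]
def W(p):
    l=L.copy(); l[6,0]=p[3]; l[7,0]=p[4]; ct,st=np.cos(p[2]),np.sin(p[2]); return np.c_[p[0]+ct*l[:,0]-st*l[:,1],p[1]+st*l[:,0]+ct*l[:,1],l[:,2]]
r=least_squares(lambda p:(proj(c,W(p))-uv).ravel(),[.6,-.252,0,.02,.02],x_scale=.1,loss='soft_l1')
print(r.x.round(4),np.degrees(r.x[2]),r.fun.reshape(-1,2).round(2).tolist())
# top image: head
t=load('top'); print(proj(t,[[.606+.069,-.252+.075,.125],[.606+.069,-.252-.075,.125],[.606+.094,-.252+.075,.125],[.606+.094,-.252-.075,.125]]).round(1).tolist())
```

```text
[ 0.6096 -0.2494 -0.0238  0.0294  0.0176] -1.3615840906788057 [[-0.06, -0.29], [-0.44, -0.33], [1.16, 0.54], [0.14, 0.12], [-0.19, 0.03], [0.09, -0.03], [0.07, -0.01], [-0.42, 0.02]]
[[303.1, 129.4], [357.6, 129.9], [302.8, 120.5], [357.2, 121.0]]
```

```bash
python3 -m pendant '0.06 -0.32 0 0.03;0.06 -0.32 0 0.03;0.06 -0.32 0.1 0.03;0.06 -0.32 0.2 0.03;0.06 -0.32 0.3 0.03;0.06 -0.32 0.37 0.03;0.06 -0.32 0.395 0.03;0.06 -0.32 0.395 0.03'; python3 -c "
from h import *
go([.485,-.2468,.1585],88.7)"
```

```text
t: 16.2
eef_pos: [0.4845, -0.2487, 0.1634]
tcp_rot: [-0.039, -3.141, -0.0]
wrist_force: [0.3, -0.4, -2.3]
width: 0.447
grasp_force: 30.0
pos [ 0.4845 -0.2487  0.1634] ang 88.57 tiltz [-5.e-04  2.e-04 -1.e+00] F [ 0.3 -0.4 -2.3] w 0.447 t 16.2 
row [-0.0012  0.0049  0.0122] -0.0029 dist 0.0053 deg -0.1
```

```bash
python3 -m pendant '0 0.004 0.012 0;0 0.004 0.012 0;0 0.004 0.012 0;-0.02 0.004 0.012 0;-0.04 0.004 0.012 0;-0.05 0.004 0.012 0;-0.05 0.004 0.012 0'; python3 -c "
from h import *
go([.5096,-.2473,.1584],88.7)"
```

```text
t: 17.08
eef_pos: [0.5049, -0.2469, 0.1586]
tcp_rot: [-0.037, -3.141, -0.0]
wrist_force: [0.1, 0.0, -3.0]
width: 0.446
grasp_force: 30.0
pos [ 0.5049 -0.2469  0.1586] ang 88.65 tiltz [-1.e-04  0.e+00 -1.e+00] F [ 0.1  0.  -3. ] w 0.446 t 17.07 
row [-0.0117 -0.0008  0.0005] -0.0012 dist 0.0047 deg -0.1
```

```bash
python3 -m pendant '-0.005 0 0 0;-0.01 0 0 0;-0.015 0 0 0;-0.02 0 0 0;-0.025 0 0 0;-0.03 0 0 0;-0.035 0 0 0;-0.04 0 0 0;-0.045 0 0 0;-0.05 0 0 0'
```

```text
t: 18.32
eef_pos: [0.5247, -0.2474, 0.1587]
tcp_rot: [-0.038, -3.141, -0.0]
wrist_force: [-0.1, 0.4, -2.5]
width: 0.449
grasp_force: 30.0
```

```bash
python3 -m pendant '-0.005 0 0 0;-0.01 0 0 0;-0.015 0 0 0;-0.02 0 0 0;-0.025 0 0 0;-0.03 0 0 0'; python3 -m pendant '-0.004 0 0 0;-0.008 0 0 0;-0.012 0 0 0;-0.012 0 0 0'
```

```text
t: 19.08
eef_pos: [0.5367, -0.2477, 0.1586]
tcp_rot: [-0.038, -3.141, 0.0]
wrist_force: [-0.1, 0.0, -2.5]
width: 0.441
grasp_force: 30.0
t: 19.58
eef_pos: [0.5407, -0.2477, 0.1585]
tcp_rot: [-0.037, -3.139, -0.001]
wrist_force: [-5.2, 0.3, 1.3]
width: 0.444
grasp_force: 30.0
```

```bash
python3 -m pendant '-0.005 0 0 0;-0.01 0 0 0;-0.015 0 0 0;-0.02 0 0 0;-0.025 0 0 0'; python3 -m pendant '-0.005 0 0 0;-0.01 0 0 0;-0.015 0 0 0;-0.02 0 0 0;-0.025 0 0 0'
```

```text
t: 20.2
eef_pos: [0.5518, -0.2482, 0.1592]
tcp_rot: [0.038, 3.14, -0.001]
wrist_force: [-2.7, -0.3, 1.5]
width: 0.446
grasp_force: 30.0
t: 20.82
eef_pos: [0.5615, -0.2482, 0.1586]
tcp_rot: [-0.038, -3.141, -0.0]
wrist_force: [-2.6, -0.3, 1.1]
width: 0.444
grasp_force: 30.0
```

Sliding on the tooth with low drag; on to just before the plunger.

```bash
python3 -m pendant '-0.005 0 0 0;-0.01 0 0 0;-0.015 0 0 0;-0.02 0 0 0;-0.025 0 0 0;-0.03 0 0 0;-0.035 0 0 0;-0.04 0 0 0'; python3 -m pendant '-0.005 0 0 0;-0.01 0 0 0;-0.015 0 0 0;-0.02 0 0 0;-0.025 0 0 0;-0.03 0 0 0;-0.035 0 0 0;-0.04 0 0 0'; python3 -m pendant '-0.005 0 0 0;-0.01 0 0 0;-0.015 0 0 0;-0.015 0 0 0'
```

```text
t: 21.82
eef_pos: [0.5775, -0.2486, 0.1586]
tcp_rot: [-0.038, -3.141, -0.0]
wrist_force: [-2.1, -0.3, 2.0]
width: 0.441
grasp_force: 30.0
t: 22.82
eef_pos: [0.5935, -0.249, 0.1586]
tcp_rot: [-0.038, -3.141, -0.0]
wrist_force: [-2.4, -0.2, 1.7]
width: 0.444
grasp_force: 30.0
t: 23.32
eef_pos: [0.5993, -0.2492, 0.1586]
tcp_rot: [-0.038, -3.141, -0.0]
wrist_force: [-3.2, -0.1, 1.8]
width: 0.446
grasp_force: 30.0
```

```bash
python3 -m pendant '-0.004 0 0 0;-0.008 0 0 0;-0.012 0 0 0;-0.015 0 0 0;-0.015 0 0 0'; python3 -m pendant '-0.003 0 0 0;-0.006 0 0 0;-0.009 0 0 0;-0.009 0 0 0'
```

```text
t: 23.95
eef_pos: [0.6044, -0.2493, 0.1586]
tcp_rot: [-0.037, -3.138, -0.001]
wrist_force: [-7.5, 0.2, 5.4]
width: 0.446
grasp_force: 30.0
t: 24.45
eef_pos: [0.6078, -0.2494, 0.1585]
tcp_rot: [-0.037, -3.137, -0.001]
wrist_force: [-9.1, -0.1, 5.5]
width: 0.445
grasp_force: 30.0
```

```bash
python3 -m pendant '-0.003 0 0 0;-0.006 0 0 0;-0.008 0 0 0;-0.008 0 0 0'; python3 -m pendant '-0.002 0 0 0;-0.004 0 0 0;-0.006 0 0 0;-0.006 0 0 0'
```

```text
t: 24.95
eef_pos: [0.611, -0.2494, 0.1578]
tcp_rot: [-0.038, -3.138, -0.001]
wrist_force: [-8.2, -0.3, 1.9]
width: 0.446
grasp_force: 30.0
t: 25.45
eef_pos: [0.6127, -0.2495, 0.1576]
tcp_rot: [-0.037, -3.135, -0.002]
wrist_force: [-10.1, -0.5, 3.3]
width: 0.446
grasp_force: 30.0
```

```bash
python3 -m pendant '-0.002 0 0 0;-0.004 0 0 0;-0.004 0 0 0'
```

```text
t: 25.82
eef_pos: [0.6132, -0.2495, 0.1576]
tcp_rot: [-0.037, -3.131, -0.003]
wrist_force: [-15.7, 0.9, 7.6]
width: 0.443
grasp_force: 30.0
```

```bash
python3 -m pendant '-0.002 0 0 0;-0.003 0 0 0;-0.003 0 0 0'; python3 -c "
from h import *
go([.6,-.25,.3])"
```

```text
t: 26.2
eef_pos: [0.6135, -0.2496, 0.1577]
tcp_rot: [-0.037, -3.128, -0.003]
wrist_force: [-20.2, -0.4, 10.6]
width: 0.44
grasp_force: 30.0
pos [ 0.6135 -0.2496  0.1577] ang 88.66 tiltz [-0.0131  0.0023 -0.9999] F [-20.2  -0.4  10.6] w 0.44 t 26.2 
row [ 0.0385 -0.0011 -0.3554] 0.0 dist 0.143 deg 0
```

```bash
python3 -m pendant '0.004 0 0 0;0.007 0 0 0;0.01 0 0 0;0.01 0 0 0'; python3 -m pendant '0.002 0 0 0;0.004 0 0 0;0.005 0 0 0;0.005 0 0 0'
```

```text
t: 26.7
eef_pos: [0.6118, -0.2494, 0.1575]
tcp_rot: [-0.038, -3.137, -0.002]
wrist_force: [-8.2, -0.7, 1.6]
width: 0.447
grasp_force: 30.0
t: 27.2
eef_pos: [0.6104, -0.2493, 0.1575]
tcp_rot: [-0.038, -3.139, -0.001]
wrist_force: [-5.7, -0.9, -1.0]
width: 0.451
grasp_force: 30.0
```

```bash
python3 -m pendant '0.002 0 0 0;0.004 0 0 0;0.004 0 0 0;0.004 0 0 0'
```

```text
t: 27.7
eef_pos: [0.6098, -0.2493, 0.1579]
tcp_rot: [0.038, 3.141, 0.0]
wrist_force: [2.3, -2.2, -10.5]
width: 0.45
grasp_force: 30.0
```

```bash
python3 -m pendant '-0.002 0 0.002 0;-0.002 0 0.002 0;-0.002 0 0.002 0;-0.002 0 0.002 0;-0.002 0 0.002 0' 0.3 && python3 -m pendant '-0.002 0 -0.02 0;-0.002 0 -0.08 0;-0.002 0 -0.2 0;0 0 -0.35 0;0.1 0 -0.45 0;0.15 0 -0.45 0;0.15 0 -0.45 0;0.15 0 -0.45 0'; python3 -c "
from h import *
c=snap('wrist','pics/w5.png');go([.6,-.25,.3])
x=proj(c,[.606,-.25,.06])[0];print(x);x0,y0=(x-[50,60]).astype(int).clip(0);print(x0,y0)
g=cv2.resize(c['frame'][y0:y0+100,x0:x0+100,::-1],None,fx=5.5,fy=5.5,interpolation=cv2.INTER_CUBIC);cv2.imwrite('pics/w5c.png',g)"
```

```text
t: 28.32
eef_pos: [0.6106, -0.2494, 0.158]
tcp_rot: [0.038, 3.141, -0.0]
wrist_force: [0.5, -0.0, -0.8]
width: 0.653
grasp_force: 0.0
t: 29.32
eef_pos: [0.5508, -0.2479, 0.3374]
tcp_rot: [-0.038, -3.141, -0.001]
wrist_force: [0.5, -0.2, -0.5]
width: 0.652
grasp_force: 0.0
pos [ 0.551  -0.2479  0.3371] ang 88.64 tiltz [-8.e-04  7.e-04 -1.e+00] F [-0.6 -0.3 -1. ] w 0.65 t 29.38 
row [-0.1227 -0.0024  0.0927] 0.0 dist 0.0615 deg 0
[250.28847978 213.59167242]
200 153
```

View pics/w5c.png

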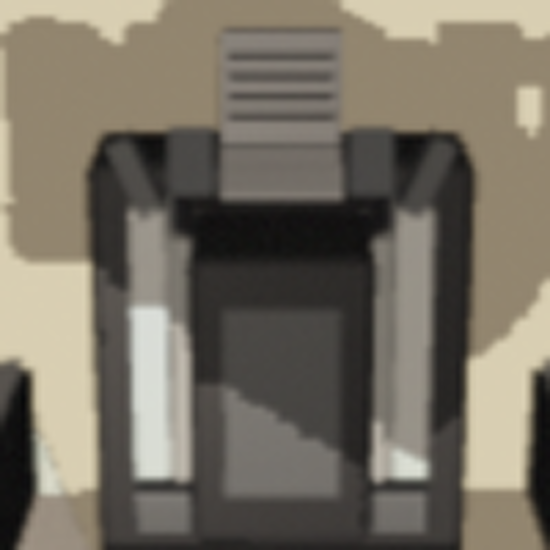

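The pack's tail edge (crop row ~203) lies just inside the tooth, its top is level and central, the catch is up behind it, just as it first sat in the charger, and the gripper is clear.

```bash
python3 -c "
from workcell import arm
print(arm.close_job())"
```

```text
the job is handed in; nothing more can be done
None
```

The pack is out of the charger and latched home in the filming light: a gentle pull met the catch, and the last picture shows it level and in place. It was levelled once on the table on the way, then released with the gripper clear, and the job was handed in at about 29 s.

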